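# Load a blank into the laser's sprung rotary attachment

### The job

Take the long square wooden blank out of the plywood rack and lay it flat on the bench, let go and take it afresh, then load it between the two jaws of the laser's rotary attachment: tip one end into the sprung jaw, push that back and swing the other end down in line with the fixed jaw. Ease it home gently, without ramming it into the fixed jaw, and keep hold until both jaws bear on it firmly, then let go so that it stays clamped level between them; leave the tin, the brush and the other two blanks where they are.

Things in the scene. Friction and masses are not known exactly. Their poses are not given: they have to be found in the camera images.
- blank: the long square wooden blank, 24 x 24 mm and 160 mm long, about 75 g; its z runs along its length and its origin is the centre of one end (the lower one while it stands in the rack); x and y are square to its flats
- blank_mid (a point): the middle of the long blank, 80 mm from either end
- short_blank: a shorter square blank of the same wood, 24 x 24 x 110 mm, standing in another pocket; origin at the centre of its lower end; not to be disturbed
- dowel: a round wooden dowel, 25 mm across and 135 mm long, standing in another pocket; origin at the centre of its lower end; not to be disturbed
- rack: plywood rack fixed to the bench, 252 (x) x 60 (y) mm, origin at the centre of its underside: three square pockets 27 mm wide in a row along its x at -80, 0 and +80 mm. Pocket floor 6 mm up, top guide plate 62 to 68 mm up, the two end cheeks 78 mm high. Which blank stands in which pocket varies; all stand with their flats parallel to the rack's x and y (within 0.06 rad)
- rotary: laser rotary attachment fixed to the bench; origin on its underside midway along its bed. Clamping axis = its y axis, 75 mm up: fixed jaw and headstock at +y, sprung jaw and tailstock at -y. Base plate 90 mm wide (x), 12 mm thick, y -173 to +183 mm; headstock box 84 mm wide, y 101 to 179 mm, 108 mm high; tailstock 70 mm wide, y -159 to -133 mm, 100 mm high
- fixed_jaw: fixed jaw on the headstock; origin on the axis at the headstock's face, y = +101 mm. Its mouth opens to -y and stands 27 to 43 mm out from there, locked where the last job left it. Four steel jaws 18 mm wide, out to 22 mm from the axis, on a 56 mm disc, form a square pocket: 34 mm between jaws at the mouth, narrowing 30 degrees a side, 13.5 mm deep; a 24 mm blank, flats level, goes 8.7 mm in
- sprung_jaw: sprung jaw, same shape, opening to +y; origin at the centre of its mouth, at rest at the rotary's y = -65 mm, 3 to 19 mm back with a clamped blank, stop 38 mm back. Pushes with 4 N at rest, 6 N at 10 mm, 10 N at 31 mm. The mouths at rest are 124 to 140 mm apart, so the blank goes in tilted, fixed-jaw end up (24 degrees clears all); with the spring 31 mm back it always passes the fixed jaw
- paint_tin: closed paint tin standing on the bench, 86 mm across, 100 mm high; origin at its underside; not to be disturbed
- brush: brush lying on the bench, 170 mm long, along its x; not to be disturbed
There are look-alikes about, which are no part of the job. Leave any pink or red look-alike of the blank alone.

How it is judged:
By the outcome, as a careful person would: the job done as asked, in the order asked, and still so for the second after the job is handed in, with the robot touching nothing.
It also fails if it takes over 72 s, if anything falls off the work surface, if the arm or the gripper's body presses on something with over 40 N, if the wrist force passes 120 N, or if a joint passes its speed limit or range.

### The arm

A 6-joint arm with a two-finger parallel gripper is mounted at the origin on the work surface. World frame = base frame: x ahead of the robot, y to its left, z up, the work surface at z = 0. Lengths are in m, angles in rad, forces in N, time in s.
With the tool pointing down it reaches from about 0.375 to 0.975 m from the base axis. Payload 3.8 kg.
Tool frame: the origin (TCP) lies midway between the tips of the shut fingers; the grasp point (between the pads) lies 19 mm behind it; z points along the fingers, y is the line along which they close (so a half turn about z gives the same grasp; the last joint's range is limited). The gripper opens to 88 mm and grips with 3 to 60 N. Pads are 18 mm wide; open, the fingers measure 123 mm over their backs; the gripper's body (75 mm by 187 mm) begins 45 mm behind the grasp point.
Start: joints at [-1.14, 0.264, 1.604, -0, 1.274, -0.037], TCP at [0.304, -0.602, 0.239] pointing down, gripper open.
Joint ranges: [-2.63, 2.63], [-0.94, 2.18], [0.31, 2.57], [-1.31, 4.45], [0, 2.66], [-2.55, 2.55]. Speed limits (rad/s): [2.57, 2.57, 3.14, 3.14, 3.14, 3.14].

### API

Orientations are given as a rotation vector (axis times angle).
In Python, from cell import manip, inverse_kinematics, cams, order gives the robot as it stands. Calls block until the motion is done:
- manip.move_pose(position, orientation): joint-space move of the TCP to a pose.
- manip.move_linear(position, rate=0.15, rot=None): straight line of the TCP; rot=None keeps the orientation; rate is the mean speed in m/s.
- manip.set_joints(angles): joint-space move.
- manip.set_gripper(opening, force=None): finger opening in m; force is the grip in N (None keeps the last); returns when the fingers have stopped.
- manip.dwell(seconds).
- inverse_kinematics(position, orientation): joint angles nearest the present ones, or None.
- manip.state(): the state.
- cams.capture(name): name is "scene" or "top"; returns a dict with "image" (420x560x3 uint8, blue, green, red), "z_map" (420x560 float32, m along the optical axis (not along the pixel's ray), 0 where there is no reading), "intrinsics" (3x3 intrinsics, pixels), "position" and "orientation" of the camera in the world. Camera axes: x right, y down, z forward; pixel columns grow to the right and rows downward; lengths in m; the calibration is good to about 2 mm. A picture is of the moment at which its call begins.
A pose or a line that the arm cannot do raises manip.IKError and nothing moves.
- order.close_job(): hands the job in; it is judged then, once.
The state is a dict: "clock": time; "joint_pos": joint angles; "joint_velocities": joint speeds; "tau": joint torques, N m; "tool_pos": TCP position; "tcp_rot": TCP orientation; "contact_force": force on the tool from outside, world axes, zero at the start; "moment": the same for the moment, N m; "gripper_width": finger opening in m; "grasp_force": force on a finger pad.
Only numpy, scipy, OpenCV 4.12 (cv2) and the standard library are available. Lean on these libraries where they do the work, as an engineer would, in place of code of your own. Each camera call takes 0.05 s, during which the arm holds its last target. There are 200 camera calls.

## Working session

There is one attempt and no reset: what is moved stays moved. The work goes in short steps, each a Python script; the robot and the scene stay as the last script left them, time stands still between calls to the robot, and variables do not carry over. Pictures are saved under pics/ and viewed, at most 10 in all, crops included, and the job is handed in when it is done.

```bash
ls; mkdir -p pics; python3 - <<'E'
from cell import manip,cams
import cv2,numpy as np
for n in("scene","top"):
    c=cams.capture(n); cv2.imwrite(f"pics/{n}0.png",c["image"]); np.savez(f"{n}0.npz",**c)
    print(n,c["position"],c["orientation"],c["intrinsics"].tolist())
print(manip.state())
E
```

```text
pics
scene [0.91347712 0.56668282 0.92734174] [-0.73338215 -2.7342624   0.88937956] [[454.5345919800923, 0.0, 275.15281454189284], [0.0, 454.5345919800923, 207.41823023744652], [0.0, 0.0, 1.0]]
top [0.44600342 0.03797478 1.45832755] [-2.17442853  2.19620717 -0.09626497] [[528.5560832912471, 0.0, 275.14947175010286], [0.0, 528.5560832912471, 203.0006308658082], [0.0, 0.0, 1.0]]
{'clock': 0.1, 'joint_pos': array([-1.13990097e+00,  2.64675619e-01,  1.60517359e+00,  2.87104694e-05,
        1.27370164e+00, -3.69017786e-02]), 'joint_velocities': array([-0.0008366 , -0.00074344, -0.00255637,  0.00226007,  0.00036773,
        0.00018137]), 'tau': array([ 1.59949263e-04, -5.03620291e+01, -3.58070719e+01,  7.30992272e-02,
        2.33326724e-02, -4.15425757e-05]), 'tool_pos': array([ 0.3041218 , -0.60192164,  0.23754846]), 'tcp_rot': array([-3.05417752e+00, -7.27673022e-01,  5.59416348e-04]), 'contact_force': array([-0.60954309, -0.60714109,  0.24410342]), 'moment': array([ 0.02119379,  0.06158104, -0.00943944]), 'grasp_force': 0.0, 'gripper_width': 0.08802584023280967}
```

View pics/scene0.png

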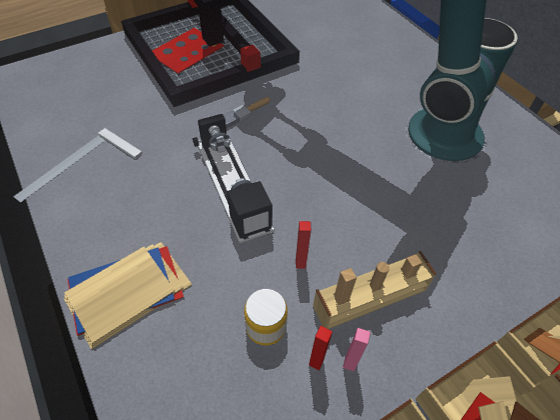

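View pics/top0.png

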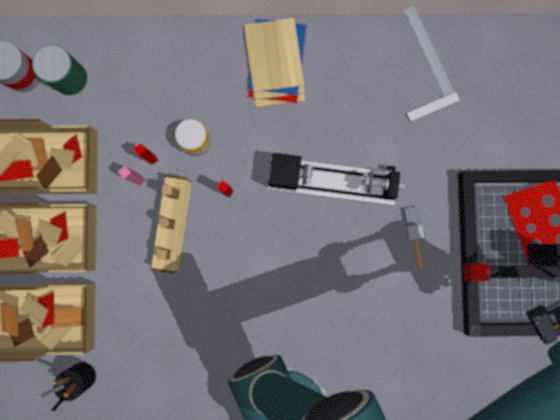

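The scene view shows the rack at (375,285) holding three wooden pieces: (345,285), (380,275) and (411,265). The rotary is at (235,180) with its headstock at (250,208), the tin at (266,315) and the brush at (250,110). Red and pink look-alikes stand at (303,245), (320,348) and (357,350). The top view agrees: rack (171,222), rotary (335,178) with its headstock on the left. I'll measure these next.

```bash
cat > h.py <<'E'
import numpy as np, cv2
from scipy.spatial.transform import Rotation as R
def cloud(c):
    K=c["intrinsics"];z=c["z_map"];v,u=np.indices(z.shape)
    p=np.stack([(u-K[0,2])/K[0,0]*z,(v-K[1,2])/K[1,1]*z,z],-1)
    w=p@R.from_rotvec(c["orientation"]).as_matrix().T+c["position"]; w[z==0]=np.nan; return w
def rect(p): # min-area rect of xy points (mm)
    (c,s,a)=cv2.minAreaRect((p[:,:2]*1000).astype(np.float32)); return np.round(c,1),np.round(s,1),round(a,2)
E
python3 - <<'E'
from h import *
T=np.load("top0.npz");S=np.load("scene0.npz");wt=cloud(T);ws=cloud(S)
print("table z",np.nanmedian(wt[300:330,280:330,2]),np.nanmedian(ws[150:200,150:190,2]))
A=wt[168:280,145:200].reshape(-1,3);B=ws[245:335,310:440].reshape(-1,3)
for nm,P,lo,hi in(("rack plate top",A,.060,.072),("rack plate sc",B,.060,.072),("cheeks",A,.074,.082)):
    q=P[(P[:,2]>lo)&(P[:,2]<hi)]; print(nm,len(q),rect(q),np.median(q[:,2]))
for nm,P in(("top",A),("scene",B)):
    q=P[P[:,2]>.085]; q=q[np.isfinite(q[:,0])]
    _,l,_=cv2.kmeans(q[:,:2].astype(np.float32),3,None,(3,50,1e-6),5,cv2.KMEANS_PP_CENTERS)
    for i in range(3):
        g=q[l[:,0]==i];t=np.percentile(g[:,2],90);g2=g[g[:,2]>t-.006];print(nm,len(g2),"h",round(t,4),g2.mean(0).round(4),rect(g2))
A=wt[140:215,255:410].reshape(-1,3);B=ws[105:245,185:285].reshape(-1,3)
for nm,P in(("top",A),("scene",B)):
    for lo,hi in((.008,.016),(.095,.103),(.104,.113)):
        q=P[(P[:,2]>lo)&(P[:,2]<hi)];print(nm,lo,len(q),rect(q) if len(q)>5 else'')
a=cv2.resize(T["image"][140:215,255:410],None,fx=5,fy=5,interpolation=cv2.INTER_CUBIC)
cv2.imwrite("pics/rot_top.png",a)
a=cv2.resize(S["image"][100:340,180:440],None,fx=2.4,fy=2.4,interpolation=cv2.INTER_CUBIC)
cv2.imwrite("pics/scene_crop.png",a)
E
```

```text
table z -0.0004873906544411444 0.0003959497113631416
rack plate top 1594 (array([503.3, 302.5]), array([ 62.2, 249.6]), 82.01) 0.06732920811412257
rack plate sc 2180 (array([503.6, 304.5]), array([ 61.7, 253.8]), 81.84) 0.06833218658285761
cheeks 135 (array([503.5, 301.5]), array([ 60.5, 251.7]), 81.96) 0.0774063083185681
top 73 h 0.1429 [0.5038 0.3021 0.1409] (array([503.9, 302.2]), array([21.9, 23. ]), 47.4)
top 91 h 0.1671 [0.5829 0.291  0.1651] (array([582.7, 291. ]), array([23.7, 24.2]), 81.99)
top 78 h 0.1181 [0.4242 0.3125 0.1161] (array([424.7, 313.7]), array([23.5, 22.7]), 89.6)
scene 123 h 0.1414 [0.5048 0.3051 0.1411] (array([503.6, 305. ]), array([24.6, 23.1]), 13.91)
scene 161 h 0.1669 [0.5838 0.2939 0.1659] (array([583.1, 293.3]), array([24.9, 24.2]), 82.1)
scene 179 h 0.1619 [0.6577 0.3747 0.1603] (array([653. , 375.2]), array([14.7, 94.8]), 59.63)
top 0.008 1906 (array([ 623.3, -147.9]), array([204.9, 384.2]), 1.78)
top 0.095 443 (array([ 622. , -130.5]), array([337.3,  85. ]), 82.63)
top 0.104 858 (array([ 620. , -128.8]), array([334.9,  83.6]), 81.74)
scene 0.008 1717 (array([ 591.1, -180.9]), array([474.5, 194.7]), 62.54)
scene 0.095 438 (array([ 624.8, -128.9]), array([340.5,  82.6]), 83.29)
scene 0.104 1027 (array([625.5, -91. ]), array([266.3,  84.6]), 81.5)
```

View pics/rot_top.png

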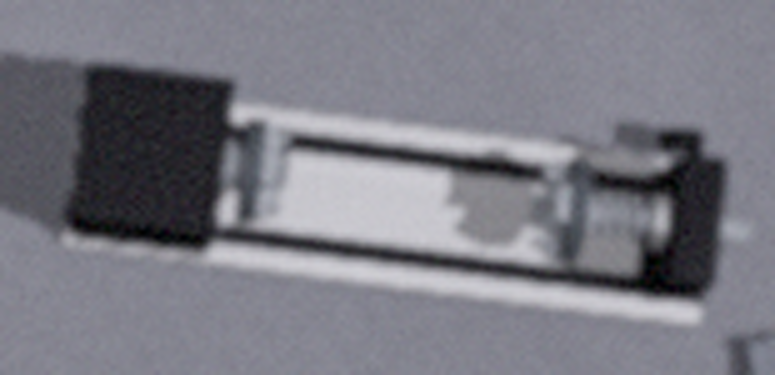

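View pics/scene_crop.png

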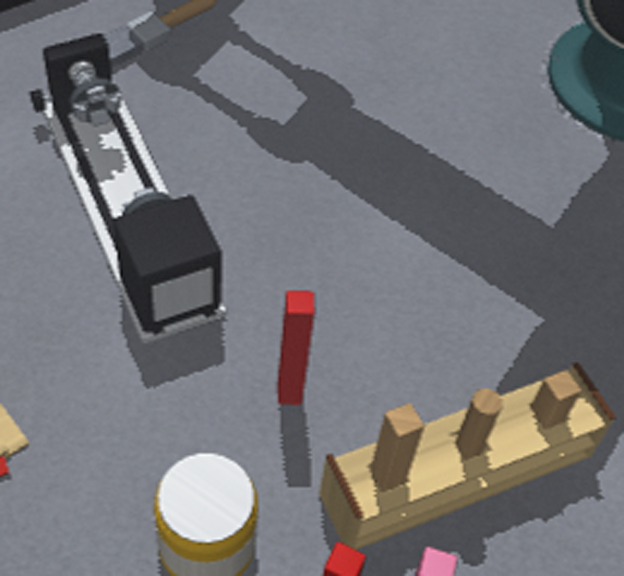

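The two crops show three wooden candidates in the rack. The square one at scene (345,285) has its top at 0.166 m, so it is 160 mm long above the 6 mm floor: that is the long blank. The round one at (380,275) tops out at 0.141 m and is the dowel. The square one at (411,265) tops out at 0.116 m and is the short blank. The red and pink pieces are excluded. Next I fit the rotary precisely and check IK for the planned tilted grasp.

```bash
cat >> h.py <<'E'
def rotv(z,y):
    z=np.array(z,float);z/=np.linalg.norm(z);y=np.array(y,float);y-=z*(y@z);y/=np.linalg.norm(y)
    return R.from_matrix(np.c_[np.cross(y,z),y,z]).as_rotvec()
E
python3 - <<'E'
from h import *
from cell import inverse_kinematics as ik
T=np.load("top0.npz");S=np.load("scene0.npz");wt=cloud(T);ws=cloud(S)
A=wt[140:215,255:410].reshape(-1,3);B=ws[105:245,185:285].reshape(-1,3)
from scipy.optimize import least_squares
for nm,P in(("top",A),("scene",B)):
    q=P[(P[:,2]>.104)&(P[:,2]<.113)&(P[:,1]>-.06)];h=rect(q);print(nm,"head",len(q),h)
    q=P[(P[:,2]>.094)&(P[:,2]<.106)&(P[:,1]<-.24)];t=rect(q);print(nm,"tail",len(q),t)
    d=np.array(h[0])-t[0];print("sep",np.linalg.norm(d),"(286) y-axis ang",np.degrees(np.arctan2(d[1],d[0])))
    yx=d/np.linalg.norm(d);o=np.array(h[0])-yx*140;o2=np.array(t[0])+yx*146;print("origin",o,o2)
    o=(o+o2)/2; l=(P[:,:2]*1000-o); ly=l@yx; lx=l@np.array([yx[1],-yx[0]])
    for lo,hi in((30,101),(-133,-40)):
        m=(P[:,2]>.084)&(abs(lx)<30)&(ly>lo)&(ly<hi);hh=np.histogram(ly[m],bins=np.arange(lo,hi+3,3));print([(int(b),int(n)) for b,n in zip(hh[1],hh[0]) if n])
r=wt[175:200,212:238].reshape(-1,3);r=r[r[:,2]>.1];print("red",rect(r),r[:,2].max())
# IK tests
c,s=np.cos(np.radians(-7.8)),np.sin(np.radians(-7.8)); X=np.array([c,s,0]);Y=np.array([-s,c,0])
for nm,dz in(("lean back -x",X),("lean back -y",Y),("lean +x",-X)):
    z=dz-np.array([0,0,1]);z/=2**.5
    for sg in(1,-1):
        g=np.array([.5833,.2922,.145])-dz*.009; q=ik(g+z*.019,rotv(z,sg*np.cross(dz,[0,0,1])));print(nm,sg,q)
for xx in(.45,.5,.55,.6):
  z=np.array([-1,0,-1])/2**.5
  for sg in(1,-1): print("lay",xx,sg,ik(np.array([xx,.05,.022])+z*.019,rotv(z,[0,sg,0])))
print("down",[ik([.42,.05,.002],rotv([0,0,-1],[0,sg,0])) for sg in(1,-1)])
E
```

```text
top head 836 (array([637.2, -10.6]), array([96. , 83.6]), 81.74)
top tail 262 (array([ 600.2, -282.1]), array([32.4, 69.8]), 80.37)
sep 274.00958012449126 (286) y-axis ang 82.23954270769104
origin [ 618.29555149 -149.31777761] [ 619.91463917 -137.43717477]
[(69, 3), (72, 8), (75, 12), (78, 11), (81, 11), (84, 20), (87, 20), (90, 23), (93, 20), (96, 6), (99, 3)]
[(-133, 42), (-130, 20), (-127, 6), (-124, 6), (-121, 3), (-118, 2), (-115, 5), (-112, 4), (-106, 4), (-103, 2), (-100, 6), (-97, 6), (-94, 1), (-91, 4), (-88, 6), (-85, 22), (-82, 23), (-79, 23), (-76, 27), (-73, 11), (-70, 16), (-67, 10), (-64, 6)]
scene head 1024 (array([637.9,  -7.9]), array([98.3, 84.6]), 81.5)
scene tail 211 (array([ 599.8, -281.6]), array([29.6, 69.5]), 80.13)
sep 276.339103277115 (286) y-axis ang 82.07515288682914
origin [ 618.59762861 -146.56296715] [ 619.92961587 -136.99433426]
[(72, 6), (75, 3), (78, 6), (81, 6), (84, 18), (87, 26), (90, 17), (93, 36), (96, 2)]
[(-133, 65), (-130, 46), (-127, 10), (-124, 7), (-121, 4), (-118, 1), (-115, 1), (-112, 3), (-109, 3), (-106, 4), (-103, 2), (-88, 5), (-85,
[... 744 characters left out ...]
28  1.65823239  0.02438171  1.57936227 -1.54619937]
lay 0.5 -1 [0.03448309 0.68909628 1.65823239 0.02438171 1.57936227 1.59539328]
lay 0.55 1 [ 0.03226856  0.76048461  1.52836848  0.02286675  1.63785988 -1.5464424 ]
lay 0.55 -1 [0.03226856 0.76048461 1.52836848 0.02286675 1.63785988 1.59515025]
lay 0.6 1 [ 0.0303211   0.83624149  1.38906461  0.02162287  1.70142464 -1.54653582]
lay 0.6 -1 [0.0303211  0.83624149 1.38906461 0.02162287 1.70142464 1.59505684]
down [array([ 5.95858828e-02,  8.26539066e-02,  2.32081380e+00, -4.44089210e-16,
        7.38124942e-01, -1.51121044e+00]), array([ 5.95858828e-02,  8.26539066e-02,  2.32081380e+00, -4.44089210e-16,
        7.38124942e-01,  1.63038221e+00])]
```

```bash
cat >> h.py <<'E'
a=np.radians(-8.0); X=np.array([np.cos(a),np.sin(a),0]);Y=np.array([-np.sin(a),np.cos(a),0]);Z=np.array([0,0,1.])
O=np.array([.6197,-.139,0])          # rotary origin
def tp(g,z): return np.asarray(g)+np.asarray(z)*.019   # TCP from grasp point
def load(e,al,s=.08):  # lower end centre at (y,z) in rotary, tilt al -> TCP pos, rot with grasp s from that end
    y,zz=e; u=Y*np.cos(al)+Z*np.sin(al); z=Y*np.sin(al)-Z*np.cos(al)
    return tp(O+Y*y+Z*zz+u*s,z), rotv(z,X)
zr=(Y-Z)/2**.5; zl=(-Y-Z)/2**.5
G=np.array([.5833,.2924,.145])-Y*.009
L=np.array([.44,.06,.022])
E
python3 - <<'E'
from h import *
from cell import manip,inverse_kinematics as ik
f=lambda p,r:print(None if (q:=ik(p,r)) is None else q.round(2))
f(tp(G-zr*.1,zr),rotv(zr,X));f(tp(G,zr),rotv(zr,X));f(tp(G+Z*.2,zr),rotv(zr,X))
for h in(.2,0): f(tp(L+Z*h,zl),rotv(zl,X))
f(tp(L-Y*.05,-Z),rotv(-Z,X))
for e,al in(((-.045,.2),.43),((-.045,.075),.43),((-.104,.075),.43),((-.104,.075),0)): f(*load((e),al))
E
```

```text
[-0.07  0.14  2.02  0.9   1.12 -0.4 ]
[ 0.06  0.25  2.04  1.01  0.96 -0.46]
[ 0.06  0.04  1.87  0.84  1.19 -0.11]
[ 0.5   0.15  2.   -0.6   1.54  0.83]
[ 0.5   0.45  2.07 -0.65  1.23  1.06]
[-0.03  0.1   2.3  -0.    0.74  0.11]
[-0.42  0.26  1.71  0.43  1.32 -0.42]
[-0.42  0.38  1.8   0.46  1.13 -0.52]
[-0.51  0.41  1.77  0.44  1.17 -0.58]
[-0.3   0.36  1.84 -0.    0.94 -0.16]
```

```bash
python3 - <<'E'
from h import *
from cell import manip,cams
r=rotv(zr,X)
manip.set_gripper(.056)
manip.move_pose(tp(G-zr*.12+Z*.12,zr),r)
manip.move_linear(tp(G-zr*.1,zr),.25)
manip.move_linear(tp(G,zr),.12)
st=manip.state();print(st["clock"],st["contact_force"],st["tool_pos"])
manip.set_gripper(.0,20)
st=manip.state();print(st["gripper_width"],st["grasp_force"],st["contact_force"])
manip.move_linear(tp(G+Z*.02,zr),.06)
manip.set_gripper(.0,50)
st=manip.state();print(st["gripper_width"],st["grasp_force"],st["contact_force"])
manip.move_linear(tp(G+Z*.2,zr),.15)
st=manip.state();print(st["clock"],st["gripper_width"],st["contact_force"])
c=cams.capture("scene");cv2.imwrite("pics/lift.png",c["image"])
E
```

```text
5.3917 [ 1.03533259 -0.00971853 -0.27955862] [0.584382   0.29665648 0.13214291]
0.02352770094152245 19.999769875430502 [ 0.00946441 -0.5833906   0.68425754]
0.023372223082539553 49.99952415470034 [ 0.1262694   0.5569108  -0.28884321]
8.025 0.02369782601923772 [ 0.3653065   0.60184718 -1.06198828]
```

View pics/lift.png

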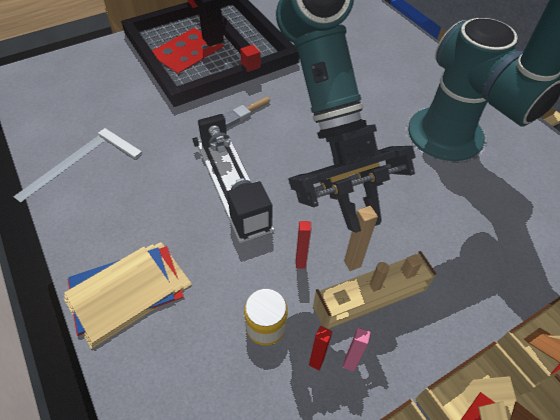

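The lift picture shows the blank upright in the fingers at (361,240). Its pocket at (345,297) is empty, and the neighbours and look-alikes have not moved. Now I lay it down.

```bash
python3 - <<'E'
from h import *
from cell import manip,cams
manip.move_linear(tp([.46,.10,.345],zr),.25)
r=rotv(zl,X)
manip.move_pose(tp(L+Z*.2,zl),r)
manip.move_linear(tp(L+Z*.012,zl),.15)
f0=manip.state()["contact_force"]; h=.012
while h>-.002:
    h-=.0015; manip.move_linear(tp(L+Z*h,zl),.03); f=manip.state()["contact_force"]-f0
    if f[2]>2.5: break
print(h,f,manip.state()["tool_pos"])
manip.set_gripper(.05,20)
manip.move_linear(tp(L-zl*.1,zl),.2)
c=cams.capture("top");d=cams.capture("scene");np.savez("lay.npz",**c)
P=cloud(c)[190:300,200:340].reshape(-1,3);q=P[(P[:,2]>.017)&(P[:,2]<.032)];print(len(q),rect(q),np.median(q[:,2]),manip.state()["clock"])
P=cloud(d).reshape(-1,3);q=P[(P[:,2]>.018)&(P[:,2]<.030)&(abs(P[:,0]-.44)<.06)&(abs(P[:,1])<.12)];print(len(q),rect(q))
cv2.imwrite("pics/lay.png",np.hstack([c["image"][170:320,180:360],d["image"][90:240,250:450]]))
E
```

```text
-0.0014999999999999979 [-2.62905492  1.7867514   7.72311185] [0.4381522  0.04669929 0.00825953]
538 (array([502.3,  13.2]), array([305.6, 185.4]), 89.94) 0.023482914311654945 15.3167
439 (array([430.8,  -4.5]), array([149.2,  26. ]), 81.42)
```

View pics/lay.png

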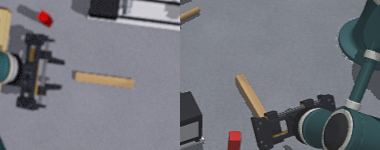

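The picture shows the blank lying flat and free on the bench, at about top-view pixel (285,252), with the gripper backed off. I refine its pose from the top view, then take it afresh with the tool pointing down.

```bash
python3 - <<'E'
from h import *
c=np.load("lay.npz");P=cloud(c)[190:300,200:340].reshape(-1,3)
q=P[(P[:,2]>.015)&(P[:,2]<.032)&(abs(P[:,0]-.43)<.045)&(abs(P[:,1])<.1)];print(len(q),rect(q),np.median(q[:,2]))
E
```

```text
519 (array([4.309e+02, 2.000e-01]), array([159.4,  23.9]), 81.9) 0.02349726818959641
```

```bash
cat >> h.py <<'E'
OFF=.0085
def load(e,al,s=.08):
    y,zz=e; u=Y*np.cos(al)+Z*np.sin(al); z=Y*np.sin(al)-Z*np.cos(al)
    return tp(O+Y*y+Z*zz+u*s-z*OFF,z), rotv(z,X)
E
python3 - <<'E'
from h import *
from cell import manip,cams
B=np.array([.431,.0008,.0205])
manip.set_gripper(.06)
manip.move_linear(manip.state()["tool_pos"]+Z*.06,.25)
manip.move_pose(tp(B+Z*.1,-Z),rotv(-Z,X))
manip.move_linear(tp(B+Z*.02,-Z),.2)
manip.move_linear(tp(B,-Z),.05)
st=manip.state();print(st["contact_force"],st["tool_pos"])
manip.set_gripper(0,20);manip.set_gripper(0,58)
manip.move_linear(tp(B+Z*.26,-Z),.25)
st=manip.state();print(st["gripper_width"],st["grasp_force"],st["clock"])
p,r=load((-.042,.2),.43);manip.move_pose(p,r)
p,r=load((-.042,.078),.43);manip.move_linear(p,.12,r)
manip.dwell(.2);st=manip.state();print(st["contact_force"],st["clock"],st["tool_pos"]-p)
c=cams.capture("top");d=cams.capture("scene");np.savez("pre_s.npz",**d);np.savez("pre_t.npz",**c)
cv2.imwrite("pics/pre.png",np.hstack([cv2.resize(c["image"][140:230,250:410],(800,450))[:,:400],cv2.resize(c["image"][140:230,250:410],(800,450))[:,400:]]))
cv2.imwrite("pics/pre_s.png",cv2.resize(d["image"][90:250,150:320],(680,640))[:600])
E
```

```text
[ 0.1459961  -0.28994224  0.39725675] [0.4307757  0.00071545 0.00134746]
0.023632382382546026 57.999682277441025 20.05
[-0.4345852   0.79852165 -1.29005623] 22.325 [ 0.00061735 -0.00028304  0.00100817]
```

View pics/pre_s.png

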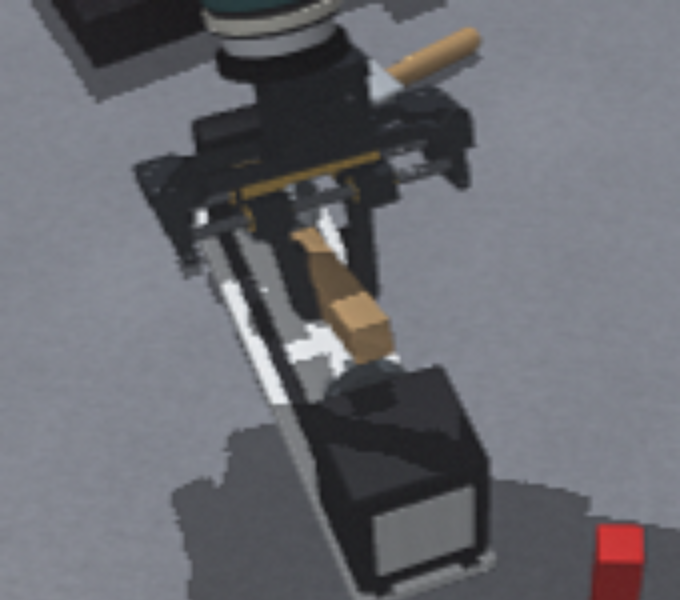

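The picture shows the blank held tilted in line with the rotary. Its raised end, at crop pixel (362,320), is above the fixed jaw and its lower end points into the sprung jaw. Nothing is in contact yet, so I push in step by step while watching the force.

```bash
python3 - <<'E'
from h import *
from cell import manip
f0=manip.state()["contact_force"]
for y in(-.058,-.066,-.072,-.078,-.084,-.090,-.096,-.102):
    p,r=load((y,.076),.43);manip.move_linear(p,.06,r)
    st=manip.state();f=st["contact_force"]-f0;print(y,"fx %.1f fy %.1f fz %.1f"%(f@X,f@Y,f[2]),st["moment"].round(2),round(st["gripper_width"],4),((st["tool_pos"]-p)*1e3).round(1))
    if np.linalg.norm(f)>18: print("stop");break
print(st["clock"])
E
```

```text
-0.058 fx -0.0 fy -0.7 fz -0.3 [-0.3  -0.06 -0.03] 0.0233 [-0.1 -0.6 -0.1]
-0.066 fx -0.5 fy 1.2 fz -0.1 [-0.26 -0.02  0.01] 0.0231 [ 0.  -0.4  0. ]
-0.072 fx 1.1 fy 4.1 fz -1.2 [ 0.37 -0.29  0.02] 0.0236 [-0.   0.8 -0.1]
-0.078 fx 1.9 fy 5.1 fz -1.9 [ 0.56 -0.32  0.06] 0.0236 [-0.   0.9 -0.1]
-0.084 fx 1.3 fy 6.7 fz -1.7 [ 0.77 -0.39 -0.01] 0.0236 [ 0.   1.3 -0. ]
-0.09 fx 1.5 fy 7.6 fz -1.7 [ 0.91 -0.43 -0.02] 0.0236 [ 0.1  1.7 -0. ]
-0.096 fx 1.9 fy 7.7 fz -1.4 [ 1.12 -0.48  0.04] 0.0233 [0.1 2.1 0.1]
-0.102 fx 1.8 fy 9.7 fz -0.5 [ 1.28 -0.61 -0.  ] 0.0237 [0.2 2.5 0.1]
24.625
```

```bash
python3 - <<'E'
from h import *
from cell import manip,cams
f0=np.array([-.43,.8,-1.29])
for al in(.36,.29,.22,.16,.11,.07,.03,0):
    p,r=load((-.1045,.0755),al);manip.move_linear(p,.06,r)
    st=manip.state();f=st["contact_force"]-f0;print(al,"fx %.1f fy %.1f fz %.1f"%(f@X,f@Y,f[2]),st["moment"].round(2),round(st["gripper_width"],4),((st["tool_pos"]-p)*1e3).round(1))
    if np.linalg.norm(f)>20: print("stop");break
print(st["clock"])
d=cams.capture("scene");c=cams.capture("top");np.savez("sw_s.npz",**d)
cv2.imwrite("pics/sw.png",np.vstack([cv2.resize(d["image"][110:210,160:300],(420,300),interpolation=2),cv2.resize(c["image"][140:215,260:400],(420,225),interpolation=2)]))
E
```

```text
0.36 fx 3.2 fy 9.6 fz -1.1 [ 1.43 -0.69 -0.01] 0.0234 [0.4 3.4 0.2]
0.29 fx 3.6 fy 9.8 fz -0.7 [ 1.4  -0.61 -0.02] 0.0237 [0.5 3.6 0. ]
0.22 fx 3.8 fy 8.7 fz -2.0 [ 1.43 -0.68  0.09] 0.0238 [ 0.6  3.5 -0.1]
0.16 fx 3.6 fy 9.4 fz -1.8 [ 1.45 -0.75  0.12] 0.0236 [ 0.7  3.3 -0.2]
0.11 fx 3.5 fy 8.3 fz -1.8 [ 1.48 -0.73  0.15] 0.0239 [ 0.8  3.1 -0.2]
0.07 fx 2.5 fy 9.2 fz -1.4 [ 1.52 -0.65  0.16] 0.0236 [ 0.8  2.9 -0.2]
0.03 fx 2.4 fy 9.0 fz -0.9 [ 1.5  -0.61  0.1 ] 0.0235 [0.9 2.8 0. ]
0 fx 2.6 fy 9.1 fz -0.6 [ 1.47 -0.57  0.09] 0.0236 [1.  2.7 0.1]
26.625
```

View pics/sw.png

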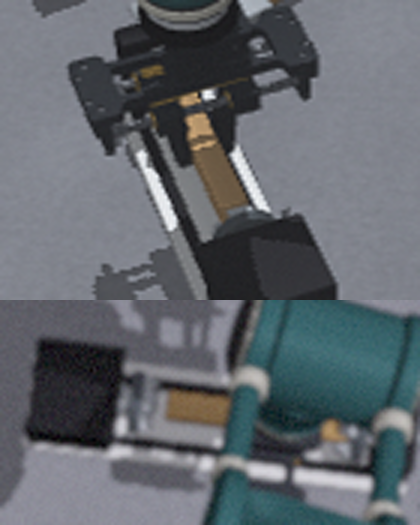

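The picture shows the blank swung down level. Its free end, at (167,405) in the lower panel, is in line with the fixed jaw at (145,402) and a small gap remains. Forces are still just the spring's. I check level and alignment from depth, then ease it home.

```bash
cat > chk.py <<'E'
from h import *
def chk(c,ylo=-.06,yhi=.055):
    w=cloud(c)-O; ly=w@Y;lx=w@X;z=w[...,2]
    m=(z>.078)&(z<.096)&(abs(lx)<.02)&(ly>ylo)&(ly<yhi);b=c["image"].astype(int);m&=(b[...,2]-b[...,0]>35)
    if m.sum()<8: print("few");return
    print(m.sum(),"z fit mm",(np.polyfit(ly[m],z[m],1)*[57.3,1e3]).round(2),"lx fit",(np.polyfit(ly[m],lx[m],1)*[57.3,1e3]).round(2),"ly",ly[m].min().round(3),ly[m].max().round(3))
E
python3 - <<'E'
from chk import *
from cell import manip
chk(np.load("sw_s.npz"))
f0=np.array([-.43,.8,-1.29]); y=-.1045
while y<-.070:
    y+=.0015; p,r=load((y,.0753),0);manip.move_linear(p+X*.0008,.02,r)
    st=manip.state();f=st["contact_force"]-f0;print("%.4f"%y,"fx %.1f fy %.1f fz %.1f"%(f@X,f@Y,f[2]),st["moment"].round(2),((st["tool_pos"]-p)@Y*1e3).round(1))
    if f@Y<-1 or abs(f[2])>10 or abs(f@X)>10: break
print(st["clock"])
E
```

```text
266 z fit mm [-0.18 87.71] lx fit [2.02 0.9 ] ly -0.059 0.055
-0.1030 fx 0.5 fy 8.5 fz 0.6 [ 1.33 -0.29  0.05] 2.5
-0.1015 fx 0.6 fy 7.9 fz 1.6 [ 1.33 -0.33 -0.01] 2.4
-0.1000 fx 0.2 fy 8.0 fz 1.1 [ 1.28 -0.3   0.01] 2.3
-0.0985 fx 0.8 fy 6.9 fz 0.4 [ 1.28 -0.27  0.02] 2.2
-0.0970 fx 0.6 fy 7.0 fz 0.1 [ 1.24 -0.25 -0.01] 2.1
-0.0955 fx 0.6 fy 6.5 fz 2.4 [ 1.17 -0.26 -0.05] 2.0
-0.0940 fx 0.2 fy 6.9 fz 0.7 [ 1.15 -0.24  0.02] 1.9
-0.0925 fx 0.8 fy 5.9 fz -0.1 [ 1.1  -0.26  0.01] 1.8
-0.0910 fx 1.2 fy 5.2 fz 1.0 [ 1.04 -0.2   0.05] 1.7
-0.0895 fx 0.4 fy 5.3 fz 0.6 [ 1.04 -0.31 -0.01] 1.6
-0.0880 fx 1.5 fy 6.0 fz 0.0 [ 0.96 -0.21 -0.03] 1.6
-0.0865 fx 1.1 fy 5.3 fz 0.2 [ 0.92 -0.24 -0.02] 1.4
-0.0850 fx 0.7 fy 4.2 fz -0.6 [ 0.86 -0.21 -0.02] 0.8
-0.0835 fx 1.1 fy 0.9 fz -1.0 [ 0.33 -0.15  0.06] -0.2
-0.0820 fx 0.5 fy -5.9 fz -1.3 [-0.73  0.08  0.04] -1.4
30.475
```

Both jaws now bear on the blank, with the fixed jaw's reaction exceeding the spring. I ease off to neutral and check, then release, retract upward and look.

```bash
python3 - <<'E'
from chk import *
from cell import manip,cams
f0=np.array([-.43,.8,-1.29])
p,r=load((-.0831,.0753),0);manip.move_linear(p+X*.0012,.02,r);manip.dwell(.4)
f=manip.state()["contact_force"]-f0;print((f@X).round(1),(f@Y).round(1),f[2].round(1))
chk(cams.capture("scene"))
manip.set_gripper(.07,15);manip.dwell(.3)
f=manip.state()["contact_force"]-f0;print(f.round(1))
p=manip.state()["tool_pos"];manip.move_linear(p+Z*.16,.12)
q=manip.state()["joint_pos"].copy();q[0]-=.75;manip.set_joints(q)
st=manip.state();print(st["clock"],st["tool_pos"])
d=cams.capture("scene");c=cams.capture("top");chk(d);chk(c)
cv2.imwrite("pics/fin.png",np.vstack([d["image"],np.hstack([cv2.resize(c["image"][140:215,260:400],(336,180)),cv2.resize(d["image"][110:240,190:290],(224,180))])]))
E
```

```text
-2.2 -4.4 0.5
229 z fit mm [-0.62 87.12] lx fit [ 3.95 -0.04] ly -0.05 0.054
[ 0.3 -1.2  2.1]
35.475 [ 0.35752271 -0.52578964  0.22349601]
349 z fit mm [4.000e-02 8.682e+01] lx fit [-0.37  1.17] ly -0.059 0.055
385 z fit mm [-0.16 86.69] lx fit [0.14 0.38] ly -0.059 0.055
```

View pics/fin.png

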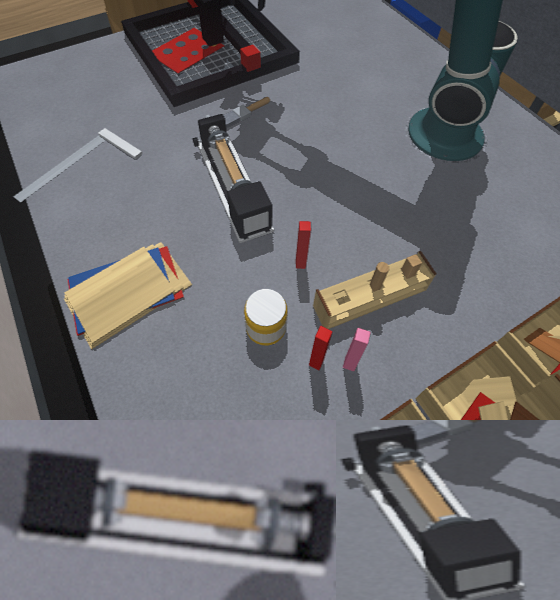

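The final picture shows the blank clamped between both jaws at (230,160), level to within 0.2° with its top at 87 mm. The tin, the brush, the other two blanks and the look-alikes are where they were, and the arm is clear. I'm handing in.

```bash
python3 -c "
from cell import order
print(order.close_job())"
```

```text
the job is handed in; nothing more can be done
None
```

The job is handed in: the long blank is clamped level (within 0.2°) between the sprung and fixed jaws, released and with the robot clear, and the tin, brush and other two blanks look undisturbed in the final picture; the robot's clock read 35.5 s at the last check.

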